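# Zero the peak pointer and stand the thick cell in the tester

### The arm

A 7-joint arm with a two-finger parallel gripper is mounted at the origin on the work surface. World frame = base frame: x ahead of the robot, y to its left, z up, the work surface at z = 0. Lengths are in mm, angles in degrees, forces in N, time in s.
With the tool pointing down it reaches from about 400 to 850 mm from the base axis. Payload 4.4 kg.
Tool frame: the origin (TCP) lies at the very end of the fingers, on their centre line; the grasp point (between the pads) lies 19 mm behind it; z points along the fingers, y is the line along which they close (so a half turn about z gives the same grasp; the last joint's range is limited). The gripper opens to 94 mm and grips with 3 to 60 N. Pads are 16 mm wide; open, the fingers measure 119 mm over their backs; the gripper's body (75 mm by 177 mm) begins 78 mm behind the grasp point.
Start: joints at [63.667, 36.005, 2.206, 86.941, -1.547, 57.084, -1.146], TCP at [249.436, -600.25, 172.878] pointing down, gripper open.
Joint ranges: [-175.42, 175.42], [-21.48, 121.26], [-71.46, 75.88], [10.55, 141.38], [-63.04, 243.04], [13.31, 113.54], [-168.57, 168.57]. Speed limits (degrees/s): [147.25, 147.25, 180, 180, 180, 180, 180].

### API

Orientations are given as a 3x3 rotation matrix whose columns are the frame's x, y, z axes.
In Python, from cell import read_state, optics, order gives the robot as it stands. The module is installed in compiled form; this text tells all that it offers.
- The arm moves only by the tool servo_tool, never from a script. Its argument "commands" is a list of rows, each an object with "xyz": the shift along the world's x, y, z in units of 25 cm (1.0 is 25 cm), a list of three; "delta_rot": the turn, a rotation vector about the world's x, y, z in units of pi/2 rad (1.0 is pi/2 rad), a list of three. A call has 1 to 10 rows; each row shifts and turns the commanded pose from where the row before left it; what a row does not reach is not made up. A row lasts 1/10 s, in which the tool goes at most 50 mm and 8.59 degrees, less where a joint would pass 70% of its speed; a pose out of reach is approached as far as the arm can. A call with a number of a shift or a turn outside -1 to 1 is refused whole. A call with a gripper value outside its range is refused whole. "gripper" is the finger opening in mm, from 0 to 94, set as the call begins (left out, the last holds). The fingers move at their own pace and stop on an object; "squeeze" is the grip in N (left out, the last holds). Time passes only in rows, so rows that do not move let the fingers close. It gives the time, the measured TCP pose, the force, the opening and the grip force at its end, in the units of the state.
- read_state(): the state, without advancing time (a new reading comes with each control period).
- optics.get_image(name): name is "scene" or "top"; returns a dict with "image" (420x560x3 uint8, red, green, blue), "mtx" (3x3 intrinsics, pixels), "k1" (the pictures are not rectified: a ray, as slopes to the right and down, at radius r is drawn at 1 + k1 r^2 times it, then the intrinsics apply), "R" (3x3) and "t" (3): a world point X has camera coordinates R X + t. Camera axes: x right, y down, z forward; pixel columns grow to the right and rows downward; lengths in mm; the calibration is good to about 2 mm. A picture is of the moment at which its call begins. There is no depth.
- order.finish_job(): hands the job in; it is judged then, once.
The state is a dict: "time_s": time; "qpos": joint angles; "qvel": joint speeds; "effort": joint torques, N m; "eef_pos": TCP position; "ee_rot": TCP orientation; "force": force on the tool from outside, world axes, zero at the start; "torque": the same for the moment, N m; "gripper_width": finger opening in mm; "gripper_force": force on a finger pad.
Only numpy, scipy, OpenCV 4.12 (cv2) and the standard library are available. Lean on these libraries where they do the work, as an engineer would, in place of code of your own. Each camera call takes 0.05 s, during which the arm holds its last target. There are 200 camera calls.

### The job

Get the cell tester ready for its next reading: turn the peak-pointer knob anticlockwise back to its zero stop, and only then take the thick cell out of its saddle and stand it upright, button end up, in the wide ring of the tester. Keep hold of the cell until it rests on the floor of the ring (do not drop it in), then let go and leave the pointer at zero and everything else on the bench where it was.

Things in the scene. Friction and masses are not known exactly. Their poses are not given: they have to be found in the camera images.
- tester: Cell tester, a grey instrument box 140 x 210 x 45 mm (x, y, z), fixed, placed anew each time. Origin: centre of its underside. On its flat top, 45 mm up: a white dial (radius 45, 2 mm thick, centre x 0, y +50 mm) with the peak-pointer knob, and two black upright rings 14 mm high: a wide one (centre x -22, y -57 mm) and a narrow one for slim cells (bore 20.6, outside 31, centre x +42, y -57 mm).
- ring_floor (a point): Centre of the floor inside the wide ring, level with the tester's top face. The ring is open at the top, bore 34.5 mm, outside 46 mm, its rim 14 mm above this point. Axes as the tester's, z up.
- peak_knob (a joint): Peak-pointer knob on the dial, rad: 0 is its zero stop (a hard stop); it grows clockwise seen from above, up to 4.2. To reset it, turn it anticlockwise until it stops. It stays where it is left. At 0 its pointer lies along the tester's +x, beside a small steel stop pin.
- knob_grip (a point): On the knob's axis, 24 mm above the tester's top face, at the height to grip. The grip is a black bar 12 mm wide and 36 mm long, its top 33 mm above the tester's top face (31 mm above the dial). This point's x axis runs along the bar towards the pointer, z is up.
- thick_cell: The thick cell, a loose cylinder 32 mm in diameter and 70 mm long in all, about 140 g, lying level in a saddle at the start. Origin: on its axis, halfway along (35 mm from each end). Its x axis runs from the plain flat end (x -35 mm) to the button end (a raised steel stud 13 mm wide, 3 mm high, its tip at x +35 mm).
- thick_saddle: Fixed aluminium V saddle, 40 mm long, under the thick cell's middle; foot 56 x 46 x 6 mm. Its V is at most 28 mm wide and ends 11 mm below the cell's axis, so fingers pass on both sides of the cell. Origin: centre of the underside; x runs along the cell towards its button end; the cell's axis is 32 mm above the bench.
- slim_cell: A slim cell, 18 mm in diameter, 65 mm long, lying in a similar saddle with its axis 26 mm above the bench; not to be used. Origin at its middle, x towards its button end.
- jar: Small glass jar, radius 24 mm, 50 mm high, origin under its centre; a bystander.
- driver: Screwdriver about 170 mm long lying on the bench along its x axis; a bystander.
- wheel_module: Drive wheel of a robot vacuum lying flat, radius 34 mm, 34 mm high; origin under the wheel's centre; a bystander.
- screw_dish: Shallow steel dish, radius 34 mm, 18 mm high, origin under its centre; a bystander.
- sensor_bar: Black sensor strip 30 x 140 x 16 mm lying on the bench, long along its y; a bystander.
- motor: Small electric motor lying on its side, about 50 mm long, 27 mm high; a bystander.
There are look-alikes about, which are no part of the job. What is shaped like the thick_cell but green is not meant.

How it is judged (in metres and radians):
On the way, in this order (a step that is already met when the one before it is completed fails the run):
1. the peak-pointer knob is turned back to its zero stop (within 0.06 rad), the thick cell still lying in its saddle (value of joint peak_knob below 0.06 rad and distance of thick_cell from where it was at the start of the episode below 0.02 m), for 0.2 s.
2. the thick cell stands button end up on the floor of the wide ring while the fingers still hold it (angle between thick_cell's own x axis and vertical below 0.06 rad and horizontal distance between thick_cell and ring_floor below 0.004 m and z of thick_cell in the frame of ring_floor below 0.038 m and contact force between the fingers and thick_cell above 0.5 N), for 0.1 s.
At the end, for the whole second after the job is handed in: The thick cell stands at rest in the wide ring, button end up, within 0.06 rad of vertical, its axis within 4 mm of the ring's and its foot within 3 mm of the ring's floor; the peak-pointer knob is within 0.06 rad of its zero stop (angle between thick_cell's own x axis and vertical below 0.06 rad and horizontal distance between thick_cell and ring_floor below 0.004 m and z of thick_cell in the frame of ring_floor below 0.038 m and value of joint peak_knob below 0.06 rad and linear speed of thick_cell below 0.02 m/s); the robot touches nothing.
It fails at once if the slim cell, jar, screwdriver, wheel, dish, sensor strip or motor is moved by more than 20 mm (distance of any of slim_cell, jar, driver, wheel_module, screw_dish, sensor_bar, motor from where it was at the start of the episode above 0.02 m).
It also fails if it takes over 72 s, if anything falls off the work surface, if the arm or the gripper's body presses on something with over 40 N, if the wrist force passes 120 N, or if a joint passes its speed limit or range.

## Working session

There is one attempt and no reset: what is moved stays moved. The work goes in short steps, Python scripts to look and compute and a tool call to move; the robot and the scene stay as the last step left them, time stands still between calls to the robot, and variables do not carry over. Pictures are saved under pics/ and viewed, at most 10 in all, crops included, and the job is handed in when it is done.

Besides the shell and the picture viewer there is one more tool, called after "Request:" as a command line: name --argument value ..., lists and objects as JSON in quotes. servo_tool: Moves the arm, as the interface text tells. Shifts and turns lie within -1 to 1; 1 stands for 25 cm of shift or pi/2 rad of turn. Its arguments: {"type":"object","properties":{"commands":{"type":"array"},"gripper":{"type":"number"},"squeeze":{"type":"number"}},"required":["commands"]}

```bash
mkdir -p pics; cat > h.py <<'E'
import numpy as np, cv2
from cell import read_state, optics, order
def grab(n):
    d=optics.get_image(n); np.savez('%s.npz'%n,**d); return d
def load(n): return dict(np.load('%s.npz'%n))
def dist(d): return np.array([float(d['k1']),0,0,0,0])
def px2plane(d,uv,z):
    # undistort with exact forward model
    K=np.array(d['mtx'],float); uv=np.atleast_2d(np.array(uv,float))
    s=cv2.undistortPointsIter(uv[:,None],K,dist(d),None,None,(3,100,1e-12))[:,0]
    r=np.c_[s,np.ones(len(s))]@np.array(d['R']); c=-np.array(d['R']).T@np.array(d['t'])
    return c+r*((z-c[2])/r[:,2])[:,None]
def proj(d,X):
    return cv2.projectPoints(np.atleast_2d(np.array(X,float))[:,None],cv2.Rodrigues(np.array(d['R'],float))[0],np.array(d['t'],float),np.array(d['mtx'],float),dist(d))[0][:,0]
def save(n,im): cv2.imwrite('pics/'+n,cv2.cvtColor(im,cv2.COLOR_RGB2BGR))
E
python3 - <<'E'
from h import *
for n in('scene','top'):
    d=grab(n); save(n+'0.png',d['image']); print(n,d['k1'],np.array(d['mtx']).round(1).tolist(),(-np.array(d['R']).T@d['t']).round(),np.array(d['R']).round(2).tolist())
print(read_state())
E
```

```text
scene 0.024218475872422977 [[414.5, 0.0, 278.8], [0.0, 414.5, 206.9], [0.0, 0.0, 1.0]] [1120. -233.  747.] [[0.27, 0.96, -0.0], [0.74, -0.21, -0.64], [-0.62, 0.17, -0.77]]
top -0.05262956926060739 [[437.9, 0.0, 275.6], [0.0, 437.9, 209.5], [0.0, 0.0, 1.0]] [ 399.  -68. 1062.] [[0.01, -1.0, 0.0], [-0.99, -0.01, -0.15], [0.15, -0.0, -0.99]]
{'time_s': 0.1, 'qpos': array([63.66707699, 36.05325129,  2.20314269, 86.98820353, -1.54583005,
       57.0836162 , -1.14565348]), 'qvel': array([-0.0350762 , -0.22665531,  0.06640608, -0.16250819, -0.08709867,
       -0.0506006 , -0.09428003]), 'effort': array([ 2.45377225e-03, -5.50799131e+01,  1.14741113e+00, -1.87121612e+01,
       -5.21684380e-02,  1.91374880e-02,  7.25843415e-05]), 'eef_pos': array([ 249.17707189, -599.65470446,  172.06192525]), 'ee_rot': array([[ 9.23455096e-01,  3.83705920e-01, -6.72564353e-04],
       [ 3.83706507e-01, -9.23453841e-01,  1.52282863e-03],
       [-3.67637764e-05, -1.66433118e-03, -9.99998614e-01]]), 'force': array([ 0.2529035, -0.1002302, -0.9113227]), 'torque': array([-0.03814976, -0.05728134,  0.00247036]), 'gripper_force': 0.0, 'gripper_width': 93.81252477798667}
```

View pics/scene0.png

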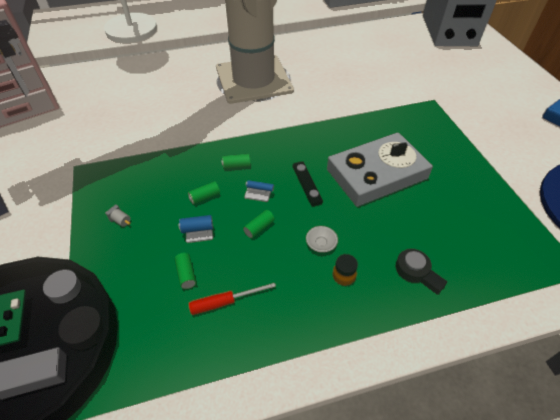

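View pics/top0.png

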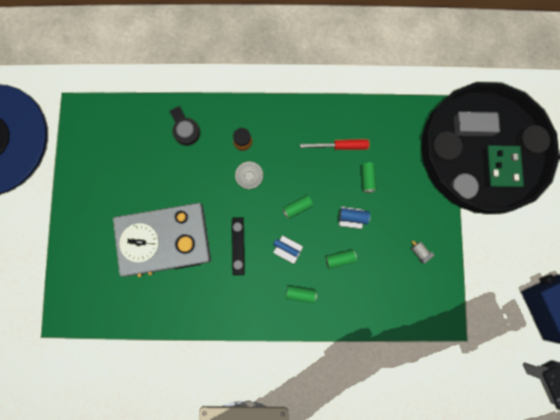

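The blue cylinders are candidates for the thick cell: the large one at top (355,217) / scene (196,225), and the smaller one at top (287,248) / scene (258,187), which is the slim cell. The green ones at top (368,177), (298,207), (341,258) and (301,294) are look-alikes. The large blue one in a saddle fits. The tester is at top (160,240), with its dial at (138,242) and wide ring at (185,244). I'll confirm with one enlarged crop.

```bash
python3 - <<'E'
from h import *
t=load('top'); s=load('scene')
def crop(d,x,y,w,h,f): return cv2.resize(d['image'][y:y+h,x:x+w],(w*f,h*f),interpolation=cv2.INTER_CUBIC)
a=crop(t,105,195,110,85,4); b=crop(t,325,190,60,50,5)
c=crop(s,325,125,110,85,3); e=crop(s,165,205,65,45,5)
im=np.zeros((600,800,3),np.uint8)
for q,(x,y) in((a,(0,0)),(b,(450,0)),(c,(0,345)),(e,(450,345))):
    im[y:y+q.shape[0],x:x+q.shape[1]]=q[:600-y,:800-x]
save('crop1.png',im)
# masks
for n,d in(('top',t),('scene',s)):
    hsv=cv2.cvtColor(d['image'],cv2.COLOR_RGB2HSV)
    m=cv2.inRange(hsv,(100,110,60),(125,255,255))
    for c in cv2.findContours(m,0,2)[0]:
        if 60<cv2.contourArea(c)<1000: print(n,'blue',cv2.minAreaRect(c),cv2.contourArea(c))
    m=cv2.inRange(hsv,(12,0,170),(40,90,255)) 
    if n=='top': x,y,w,h=105,195,110,85
    else: x,y,w,h=325,125,110,85
    mm=np.zeros_like(m); mm[y:y+h,x:x+w]=m[y:y+h,x:x+w]
    for c in cv2.findContours(mm,0,1)[0]:
        if cv2.contourArea(c)>150: print(n,'dial',cv2.fitEllipse(cv2.convexHull(c)))
    m=cv2.inRange(hsv,(12,130,130),(28,255,255)); mm[:]=0; mm[y:y+h,x:x+w]=m[y:y+h,x:x+w]
    for c in cv2.findContours(mm,0,1)[0]:
        if cv2.contourArea(c)>8: print(n,'gold',cv2.minAreaRect(c))
E
```

```text
top blue ((549.9999389648438, 307.4999694824219), (46.99999237060547, 17.999996185302734), 90.0) 434.0
top blue ((285.9000244140625, 247.2000274658203), (25.043960571289062, 5.813776969909668), 26.56505012512207) 106.0
top blue ((354.6384582519531, 215.892333984375), (28.77605628967285, 12.03136920928955), 7.125016689300537) 280.0
top dial ((138.09182739257812, 242.3232879638672), (37.57817840576172, 38.899810791015625), 43.442081451416016)
top gold ((184.5, 243.5), (13.0, 15.0), 0.0)
top gold ((180.90000915527344, 216.8000030517578), (7.602630138397217, 8.049844741821289), 63.43495178222656)
scene blue ((195.53414916992188, 223.7900848388672), (13.261480331420898, 31.839237213134766), 83.2901611328125) 375.0
scene blue ((259.5693664550781, 185.5491180419922), (25.317522048950195, 6.082287788391113), 8.746162414550781) 125.5
scene blue ((551.0, 193.0), (54.0, 16.0), 90.0) 590.0
scene blue ((551.5, 112.5), (25.0, 15.0), 90.0) 226.0
scene dial ((396.9745178222656, 154.02066040039062), (24.52115821838379, 37.69123840332031), 102.54981231689453)
scene gold ((354.9411926269531, 160.23529052734375), (12.126781463623047, 5.820854663848877), 14.03624439239502)
```

View pics/crop1.png

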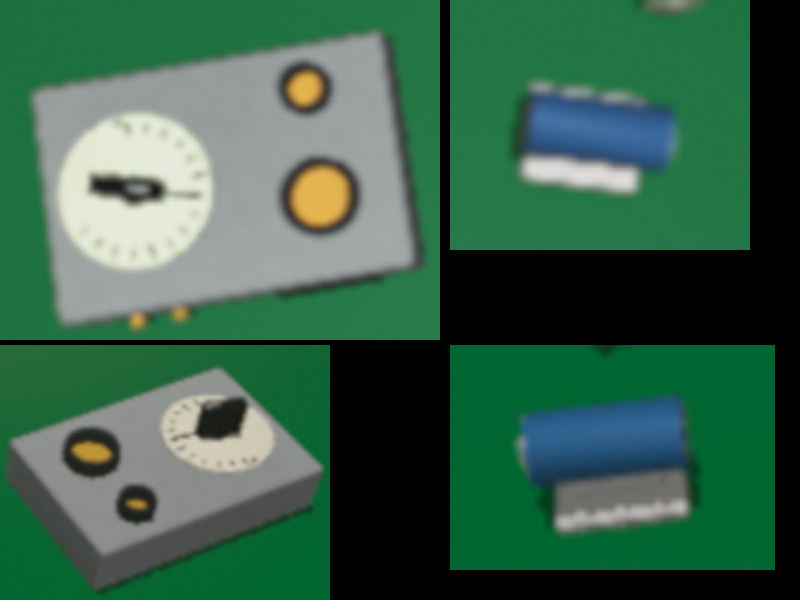

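The crop confirms the large blue cell is in the wide saddle. Its pale button end is at crop (672,135), to the right in top, which is world -y. The pointer line at crop (200,195) points towards -y, a little over 90° clockwise of the pin mark at (122,125).

```bash
python3 - <<'E'
from h import *
for n in('top','scene'):
    d=load(n); im=d['image']; hsv=cv2.cvtColor(im,cv2.COLOR_RGB2HSV)
    x,y,w,h=(105,195,110,85) if n=='top' else (325,125,110,85)
    m=cv2.inRange(hsv,(0,0,115),(179,100,255)); mm=np.zeros_like(m); mm[y:y+h,x:x+w]=m[y:y+h,x:x+w]
    mm=cv2.morphologyEx(mm,cv2.MORPH_OPEN,np.ones((3,3),np.uint8))
    c=max(cv2.findContours(mm,0,1)[0],key=cv2.contourArea)
    P=px2plane(d,cv2.convexHull(c)[:,0],45)[:,:2].astype(np.float32)
    r=cv2.minAreaRect(P); print(n,'top face',r)
    dc=(138.09,242.32) if n=='top' else (396.97,154.02)
    print(' dial',px2plane(d,dc,47).round(1))
    # ring+cell via masks
    blk=cv2.inRange(hsv,(0,0,0),(179,255,75)); mm[:]=0; mm[y:y+h,x:x+w]=blk[y:y+h,x:x+w]
    for c in cv2.findContours(mm,0,1)[0]:
        if cv2.contourArea(c)>15:
            X=px2plane(d,c[:,0],59)[:,:2].astype(np.float32); print(' dark',c[:,0].mean(0).round(),'z59 minrect',[np.round(v,1) for v in cv2.minAreaRect(X)])
            X=px2plane(d,c[:,0],78)[:,:2].astype(np.float32); print('    z78',[np.round(v,1) for v in cv2.minAreaRect(X)])
    m=cv2.inRange(hsv,(100,110,40),(125,255,255))
    for c in cv2.findContours(m,0,1)[0]:
        if 60<cv2.contourArea(c)<450 and c[:,0,0].max()<450 and c[:,0,0].min()>170:
            for z in(26,32,40):
                X=px2plane(d,c[:,0],z)[:,:2].astype(np.float32); print(' blue z',z,[np.round(v,1) for v in cv2.minAreaRect(X)])
    print(' pointer tip',px2plane(d,(155,243.7),48).round(1) if n=='top' else '')
E
```

```text
top top face ((485.2902526855469, 198.64453125), (141.66168212890625, 209.99085998535156), 10.291924476623535)
 dial [[476.4 247.8  47. ]]
 dark [134. 242.] z59 minrect [array([477.5, 253.3]), array([29.7,  8.3]), np.float64(76.8)]
    z78 [array([476. , 247.2]), array([29.1,  8.1]), np.float64(76.8)]
 blue z 26 [array([469.7, -96.7]), array([59.1, 13.8]), np.float64(63.9)]
 blue z 32 [array([469.3, -96.6]), array([58.8, 13.7]), np.float64(63.9)]
 blue z 40 [array([468.7, -96.3]), array([58.3, 13.6]), np.float64(63.9)]
 blue z 26 [array([ 546.1, -261.2]), array([69. , 29.2]), np.float64(82.1)]
 blue z 32 [array([ 545.3, -260.1]), array([68.6, 29. ]), np.float64(82.1)]
 blue z 40 [array([ 544.1, -258.6]), array([68.1, 28.8]), np.float64(82.1)]
 pointer tip [[473.5 207.7  48. ]]
scene top face ((486.2954406738281, 197.3675537109375), (139.0248565673828, 208.4665069580078), 10.096297264099121)
 dial [[477.3 247.4  47. ]]
 dark [393. 192.] z59 minrect [array([597.9, 176.8]), array([  7.4, 188.2]), np.float64(9.7)]
    z78 [array([612.4, 165.5]), array([  7.2, 183. ]), np.float64(9.7)]
 d
[... 420 characters left out ...]

    z78 [array([498.4, 124. ]), array([41.2, 51.4]), np.float64(66.8)]
 dark [399. 149.] z59 minrect [array([472.6, 250.4]), array([31.8, 53.5]), np.float64(54.3)]
    z78 [array([490.5, 237.1]), array([30.9, 52. ]), np.float64(54.3)]
 blue z 26 [array([ 539. , -259.6]), array([67.6, 37.1]), np.float64(82.5)]
 blue z 32 [array([ 543.8, -259.3]), array([67. , 36.8]), np.float64(82.5)]
 blue z 40 [array([ 550.3, -259. ]), array([66.3, 36.4]), np.float64(82.5)]
 blue z 26 [array([467.3, -97.5]), array([60.9, 19.2]), np.float64(62.3)]
 blue z 32 [array([472.8, -98.6]), array([60.4, 19. ]), np.float64(62.3)]
 blue z 40 [array([ 480. , -100.1]), array([59.8, 18.8]), np.float64(62.3)]
 pointer tip
```

Request:
servo_tool --commands '[{"xyz": [0.1,0.14,0],"delta_rot": [0,0,0.064]},{"xyz": [0.1,0.14,0],"delta_rot": [0,0,0.064]},{"xyz": [0.1,0.14,0],"delta_rot": [0,0,0.064]},{"xyz": [0.1,0.14,0],"delta_rot": [0,0,0.064]},{"xyz": [0.1,0.14,0],"delta_rot": [0,0,0.064]},{"xyz": [0.1,0.14,0],"delta_rot": [0,0,0.064]},{"xyz": [0.1,0.14,0],"delta_rot": [0,0,0.064]},{"xyz": [0.1,0.14,0],"delta_rot": [0,0,0.064]},{"xyz": [0.1,0.14,0],"delta_rot": [0,0,0.064]},{"xyz": [0.1,0.14,0],"delta_rot": [0,0,0.064]}]' --gripper 60

```text
time_s: 1.1
eef_pos: [500.0, -248.7, 172.7]
ee_rot: [[0.167, 0.986, -0.0], [0.986, -0.167, 0.0], [0.0, -0.0, -1.0]]
force: [0.2, 0.0, 0.2]
gripper_width: 60.2
gripper_force: 0.0
```

Request:
servo_tool --commands '[{"xyz": [-0.01,0.18,0],"delta_rot": [0,0,0]},{"xyz": [-0.01,0.18,0],"delta_rot": [0,0,0]},{"xyz": [-0.01,0.18,0],"delta_rot": [0,0,0]},{"xyz": [-0.01,0.18,0],"delta_rot": [0,0,0]},{"xyz": [-0.01,0.18,0],"delta_rot": [0,0,0]},{"xyz": [-0.01,0.18,0],"delta_rot": [0,0,0]},{"xyz": [-0.01,0.18,0],"delta_rot": [0,0,0]},{"xyz": [-0.01,0.18,0],"delta_rot": [0,0,0]},{"xyz": [-0.01,0.18,0],"delta_rot": [0,0,0]},{"xyz": [0,0.18,0],"delta_rot": [0,0,0]}]'

```text
time_s: 2.1
eef_pos: [476.1, 201.3, 172.7]
ee_rot: [[0.171, 0.985, -0.001], [0.985, -0.171, -0.0], [-0.001, -0.0, -1.0]]
force: [1.4, -0.5, 0.2]
gripper_width: 60.3
gripper_force: 0.0
```

Request:
servo_tool --commands '[{"xyz": [0.004,0.184,0],"delta_rot": [0,0,0]},{"xyz": [0,0,-0.1],"delta_rot": [0,0,0]},{"xyz": [0,0,-0.1],"delta_rot": [0,0,0]},{"xyz": [0,0,-0.1],"delta_rot": [0,0,0]},{"xyz": [0,0,-0.08],"delta_rot": [0,0,0]},{"xyz": [0,0,-0.06],"delta_rot": [0,0,0]},{"xyz": [0,0,-0.035],"delta_rot": [0,0,0]},{"xyz": [0,0,0],"delta_rot": [0,0,0]}]' --gripper 34

```text
time_s: 2.9
eef_pos: [477.1, 245.2, 53.0]
ee_rot: [[0.171, 0.985, -0.002], [0.985, -0.171, -0.001], [-0.002, -0.002, -1.0]]
force: [0.2, 1.0, 0.6]
gripper_width: 33.8
gripper_force: 0.0
```

Request:
servo_tool --commands '[{"xyz": [0,0,0],"delta_rot": [0,0,0]},{"xyz": [0,0,0],"delta_rot": [0,0,0]},{"xyz": [0,0,0],"delta_rot": [0,0,0]},{"xyz": [0,0,0],"delta_rot": [0,0,0]},{"xyz": [0,0,0],"delta_rot": [0,0,0]},{"xyz": [0,0,0],"delta_rot": [0,0,0]}]' --gripper 0 --squeeze 15

```text
time_s: 3.5
eef_pos: [478.0, 245.8, 54.3]
ee_rot: [[0.171, 0.985, 0.0], [0.985, -0.171, 0.0], [0.0, 0.0, -1.0]]
force: [0.6, 0.4, 0.6]
gripper_width: 0.2
gripper_force: 0.0
```

```bash
python3 - <<'E'
from h import *
im=np.zeros((600,800,3),np.uint8)
for i,(n,(x,y,w,h)) in enumerate((('top',(95,180,130,100)),('scene',(315,70,130,150)))):
    d=grab(n); q=cv2.resize(d['image'][y:y+h,x:x+w],(400,400*h//w),interpolation=cv2.INTER_CUBIC); im[:q.shape[0],400*i:400*i+400]=q
    print(proj(d,[[477,247,78],[477,247,54]]), proj(d,read_state()['eef_pos']))
save('k1.png',im[:470]); s=read_state(); print(s['eef_pos'],s['qpos'])
E
```

```text
[[134.28514518 240.97769917]
 [137.53024567 241.83582256]] [[138.03642618 241.39517906]]
[[399.57564582 144.39212169]
 [397.37895961 151.85075553]] [[397.09039328 152.16250083]]
[477.98686018 245.70879542  54.18385446] [-20.92509341  37.03703899 -13.99940981 110.94610019  15.19885102
  33.77355818 -54.74730506]
```

View pics/k1.png

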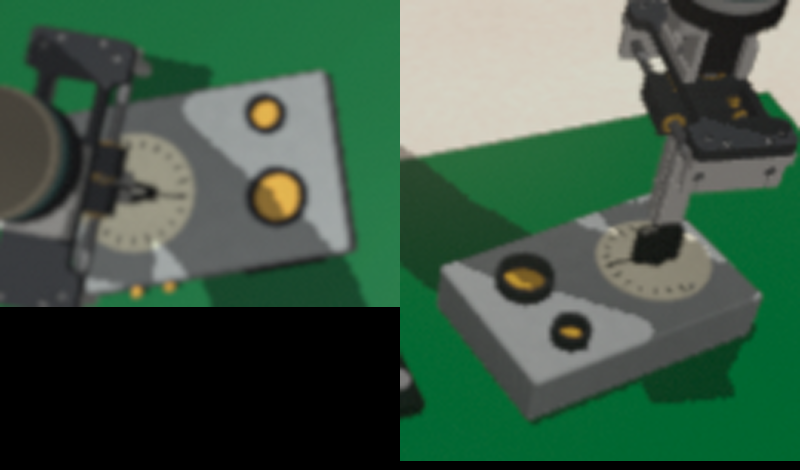

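The scene crop shows the fingers ending behind the bar at crop (660,230), and they closed to 0.2 mm. I'll overlay the expected tool axis and knob points to find the discrepancy.

```bash
python3 - <<'E'
from h import *
s=read_state(); p=s['eef_pos']; im=np.zeros((600,800,3),np.uint8)
for i,(n,(x,y,w,h)) in enumerate((('top',(100,205,50,70)),('scene',(370,100,50,70)))):
    d=load(n); f=8; q=cv2.resize(d['image'][y:y+h,x:x+w],(w*f,h*f),interpolation=cv2.INTER_CUBIC)
    def pt(X,c,r=3):
        u=(proj(d,X)[0]+.5-[x,y])*f; cv2.circle(q,tuple(int(v) for v in u),r,c,-1)
    for k in range(0,100,10): pt(p+[0,0,k],(255,0,0))
    pt([477,247,47],(0,255,255)); 
    for a in(-18,18):
        for b in (-6,6):
            for z in (50,78):
                t=np.radians(-100); pt([477+a*np.cos(t)-b*np.sin(t),247+a*np.sin(t)+b*np.cos(t),z],(255,0,255) if z==78 else (255,255,0))
    im[:560,400*i:400*i+400]=q
save('k2.png',im)
E
```

```text
(no output)
```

View pics/k2.png

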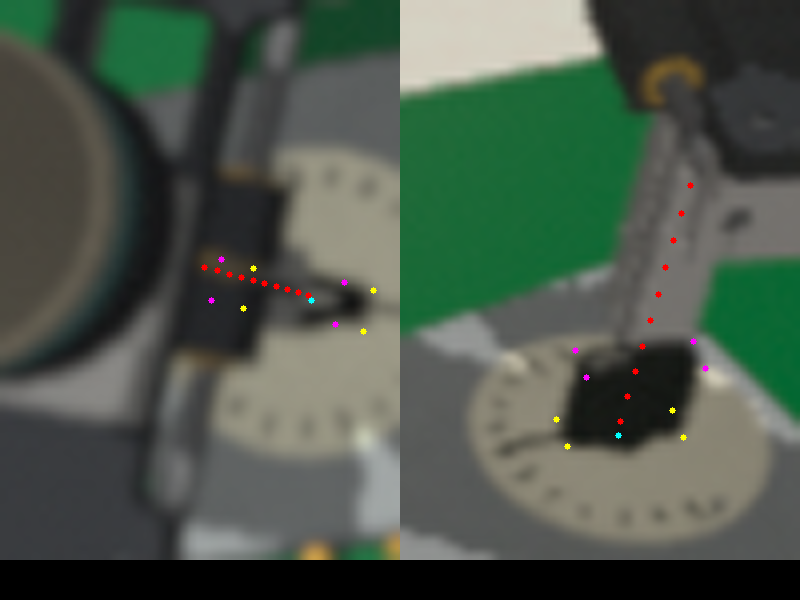

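Request:
servo_tool --commands '[{"xyz": [0,0,0],"delta_rot": [0,0,0]},{"xyz": [0,0,0],"delta_rot": [0,0,0]},{"xyz": [0,0,0],"delta_rot": [0,0,0]},{"xyz": [0,0,0],"delta_rot": [0,0,0]}]'

```text
time_s: 4.0
eef_pos: [477.9, 245.8, 54.1]
ee_rot: [[0.171, 0.985, -0.0], [0.985, -0.171, 0.0], [0.0, -0.0, -1.0]]
force: [1.1, -0.6, 1.2]
gripper_width: 0.4
gripper_force: 0.0
```

```bash
python3 - <<'E'
from h import *
s=read_state(); print(s['gripper_width'],s['gripper_force'],s['force'],s['torque'])
d=grab('top'); d2=grab('scene')
im=np.zeros((600,800,3),np.uint8)
for i,(d,(x,y,w,h)) in enumerate(((d,(60,170,160,160)),(d2,(330,0,160,160)))):
    im[:400,400*i:400*i+400]=cv2.resize(d['image'][y:y+h,x:x+w],(400,400),interpolation=cv2.INTER_CUBIC)
save('k3.png',im[:400])
E
```

```text
0.357592612586065 0.0 [ 1.0966606  -0.57279897  1.1672113 ] [-0.01347296 -0.10417483 -0.02409402]
```

View pics/k3.png

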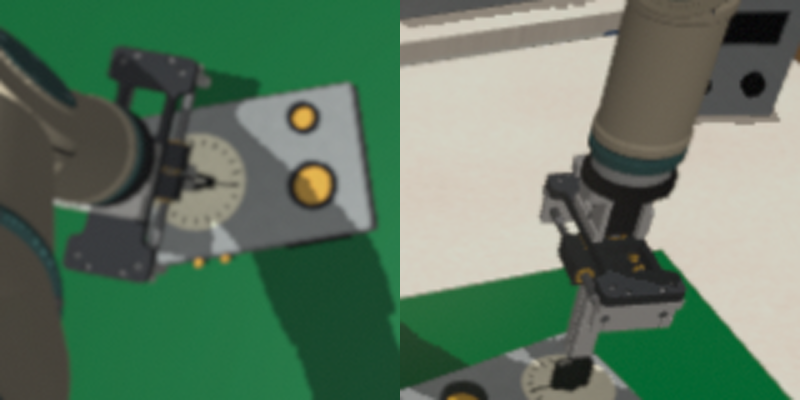

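Request:
servo_tool --commands '[{"xyz": [0,0,0],"delta_rot": [0,0,0.06]},{"xyz": [0,0,0],"delta_rot": [0,0,0.06]},{"xyz": [0,0,0],"delta_rot": [0,0,0.06]},{"xyz": [0,0,0],"delta_rot": [0,0,0.06]},{"xyz": [0,0,0],"delta_rot": [0,0,0]}]'

```text
time_s: 4.6
eef_pos: [477.9, 245.7, 54.1]
ee_rot: [[-0.204, 0.979, -0.0], [0.979, 0.204, 0.0], [0.0, -0.0, -1.0]]
force: [-0.9, 0.4, -0.7]
gripper_width: 0.5
gripper_force: 0.0
```

```bash
python3 - <<'E'
from h import *
s=read_state(); print(s['gripper_width'],s['gripper_force'],s['force'],s['torque'])
a=load('scene')['image']; d=grab('scene')
print(np.abs(a[140:165,380:415].astype(int)-d['image'][140:165,380:415]).max(2).mean())
im=np.zeros((560,800,3),np.uint8)
for i,q in enumerate((a,d['image'])): im[:,400*i:400*i+400]=cv2.resize(q[105:175,372:422],(400,560),interpolation=cv2.INTER_CUBIC)
save('k4.png',im)
E
```

```text
0.5310944048391231 0.0 [-0.90376391  0.40501845 -0.65376817] [-0.06246669 -0.13617473  0.02389748]
4.590857142857143
```

View pics/k4.png

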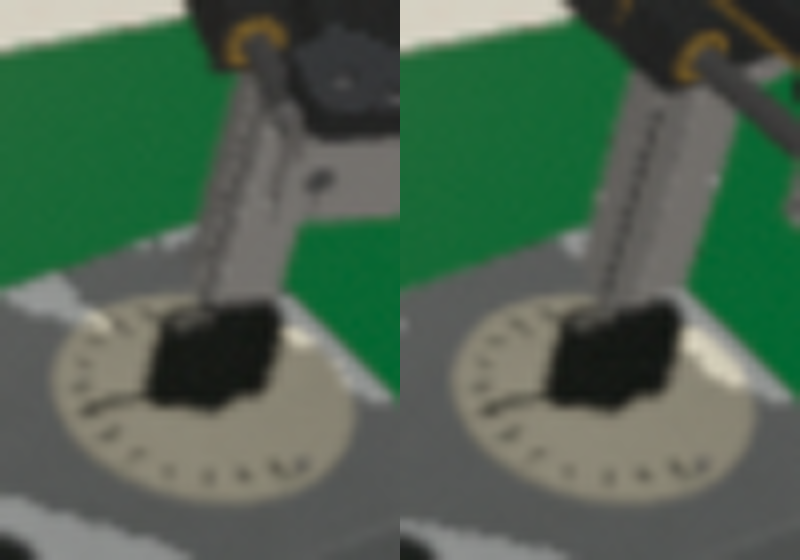

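Both frames show the closed fingers, with a seam between them, ending at the bar's top edge, k4 crop (600–690,300). The pointer at (490,410) has not moved. So the fingertips sit above the bar, higher than the reported z of 54. I'll check where that tip lies.

```bash
python3 - <<'E'
from h import *
d=load('scene')
for z in(54,70,78,82,86,92): print(z,px2plane(d,(402.3,142.3),z).round(1))
a=load('scene')['image']; t=grab('top'); s=read_state(); p=s['eef_pos']; 
# shadow-free check: finger silhouette vs expected tool axis in scene
for k in(0,25,50,75,95): print(k,proj(d,p+[0,0,k]).round(1),proj(t,p+[0,0,k]).round(1))
g=cv2.cvtColor(a,cv2.COLOR_RGB2GRAY)
for r in(125,130,135,140): print(r,g[r,392:416])
E
```

```text
54 [[448.7 274.1  54. ]]
70 [[464.3 262.4  70. ]]
78 [[472.  256.6  78. ]]
82 [[475.9 253.7  82. ]]
86 [[479.8 250.7  86. ]]
92 [[485.6 246.3  92. ]]
0 [[397.1 152.2]] [[138.1 241.4]]
25 [[399.3 144.4]] [[134.7 240.5]]
50 [[401.7 136.3]] [[131.2 239.6]]
75 [[404.2 127.9]] [[127.5 238.6]]
95 [[406.3 120.9]] [[124.4 237.7]]
125 [ 75  72  73  72  76  84  92  96  96  88  78  92  96  98 103 109 110 110
 110 106  95  76  70  69]
130 [ 73  71  73  78  92 100  96  93  85  83  95  96 103 112 111 111 110 110
 102  80  69  70  70  70]
135 [122 143 136 113  98  95  87  78  92  95  97 103 109 110 111 110 105  87
  72  68  68  69  69  69]
140 [ 92  92  92  94  93  80  77  94  97 104 112 111 111 112 110 101  79  69
  68  69  68  69  68  70]
```

Request:
servo_tool --commands '[{"xyz": [0,0,0],"delta_rot": [0,0,-0.08]},{"xyz": [0,0,0],"delta_rot": [0,0,-0.08]},{"xyz": [0,0,0],"delta_rot": [0,0,-0.08]},{"xyz": [0,0,0],"delta_rot": [0,0,0]}]' --gripper 34

```text
time_s: 5.1
eef_pos: [478.0, 245.9, 54.3]
ee_rot: [[0.173, 0.985, 0.001], [0.985, -0.173, -0.0], [-0.0, 0.001, -1.0]]
force: [-0.6, 0.6, -0.8]
gripper_width: 29.2
gripper_force: 0.0
```

Request:
servo_tool --commands '[{"xyz": [0,0,-0.01],"delta_rot": [0,0,0]},{"xyz": [0,0,-0.01],"delta_rot": [0,0,0]},{"xyz": [0,0,-0.01],"delta_rot": [0,0,0]},{"xyz": [0,0,-0.01],"delta_rot": [0,0,0]}]'

```text
time_s: 5.5
eef_pos: [477.8, 245.6, 43.8]
ee_rot: [[0.171, 0.985, -0.0], [0.985, -0.171, 0.0], [-0.0, -0.0, -1.0]]
force: [0.1, 0.5, -0.1]
gripper_width: 33.7
gripper_force: 0.0
```

Request:
servo_tool --commands '[{"xyz": [0,0,-0.01],"delta_rot": [0,0,0]},{"xyz": [0,0,-0.01],"delta_rot": [0,0,0]},{"xyz": [0,0,-0.01],"delta_rot": [0,0,0]},{"xyz": [0,0,-0.01],"delta_rot": [0,0,0]},{"xyz": [0,0,-0.01],"delta_rot": [0,0,0]}]'

```text
time_s: 6.0
eef_pos: [478.0, 245.7, 31.4]
ee_rot: [[0.171, 0.985, 0.0], [0.985, -0.171, 0.0], [0.0, 0.0, -1.0]]
force: [-0.1, 0.2, -0.7]
gripper_width: 34.0
gripper_force: 0.0
```

Request:
servo_tool --commands '[{"xyz": [0,0,0],"delta_rot": [0,0,0]},{"xyz": [0,0,0],"delta_rot": [0,0,0]},{"xyz": [0,0,0],"delta_rot": [0,0,0]},{"xyz": [0,0,0],"delta_rot": [0,0,0]},{"xyz": [0,0,0],"delta_rot": [0,0,0]}]' --gripper 0 --squeeze 15

```text
time_s: 6.5
eef_pos: [477.3, 245.9, 31.7]
ee_rot: [[0.17, 0.985, -0.001], [0.985, -0.17, -0.0], [-0.0, -0.001, -1.0]]
force: [-1.2, 0.5, 2.0]
gripper_width: 11.9
gripper_force: 14.8
```

The gripper now holds 11.9 mm at 14.8 N, so the bar is gripped. The reported TCP lies about 25–28 mm beyond the real fingertips along the tool axis. Now I'll turn the knob anticlockwise.

Request:
servo_tool --commands '[{"xyz": [0,0,0],"delta_rot": [0,0,0.09]},{"xyz": [0,0,0],"delta_rot": [0,0,0.09]},{"xyz": [0,0,0],"delta_rot": [0,0,0.09]},{"xyz": [0,0,0],"delta_rot": [0,0,0.09]},{"xyz": [0,0,0],"delta_rot": [0,0,0.09]},{"xyz": [0,0,0],"delta_rot": [0,0,0.09]},{"xyz": [0,0,0],"delta_rot": [0,0,0.09]},{"xyz": [0,0,0],"delta_rot": [0,0,0.09]},{"xyz": [0,0,0],"delta_rot": [0,0,0.09]},{"xyz": [0,0,0],"delta_rot": [0,0,0.09]}]'

```text
time_s: 7.5
eef_pos: [479.8, 247.6, 31.7]
ee_rot: [[-0.948, 0.318, 0.003], [0.318, 0.948, 0.004], [-0.001, 0.005, -1.0]]
force: [1.9, 2.9, -5.6]
gripper_width: 12.0
gripper_force: 15.0
```

```bash
python3 -c "
from h import *
s=read_state(); print(s['torque'],s['force'],s['qpos'].round(),s['gripper_width'],s['gripper_force'])"
```

```text
[ 0.87846478 -0.6820786  -0.04540645] [ 1.92321724  2.86158874 -5.59442591] [ -8.  43. -35. 111.  39.  38.   4.] 11.98448243005828 14.962103068828583
```

Request:
servo_tool --commands '[{"xyz": [0,0,0],"delta_rot": [0,0,0.04]},{"xyz": [0,0,0],"delta_rot": [0,0,0.04]},{"xyz": [0,0,0],"delta_rot": [0,0,0.04]},{"xyz": [0,0,0],"delta_rot": [0,0,0.04]},{"xyz": [0,0,0],"delta_rot": [0,0,0.04]},{"xyz": [0,0,0],"delta_rot": [0,0,0]}]'

```text
time_s: 8.1
eef_pos: [479.9, 248.3, 31.7]
ee_rot: [[-1.0, 0.013, 0.003], [0.013, 1.0, 0.005], [-0.003, 0.005, -1.0]]
force: [3.0, 4.1, -6.1]
gripper_width: 11.9
gripper_force: 14.9
```

```bash
python3 -c "
from h import *
s=read_state(); print(s['torque'],s['force'],s['qpos'].round(),s['gripper_width'],s['gripper_force'])"
```

```text
[ 1.08930132 -0.78640887  0.0688436 ] [ 3.03674562  4.0704906  -6.09981628] [ -5.  44. -40. 111.  43.  41.  18.] 11.871387444396358 14.938348531723022
```

Request:
servo_tool --commands '[{"xyz": [0,0,0],"delta_rot": [0,0,0.03]},{"xyz": [0,0,0],"delta_rot": [0,0,0.03]},{"xyz": [0,0,0],"delta_rot": [0,0,0.03]},{"xyz": [0,0,0],"delta_rot": [0,0,0.02]},{"xyz": [0,0,0],"delta_rot": [0,0,0]}]'

```text
time_s: 8.6
eef_pos: [479.8, 248.7, 31.8]
ee_rot: [[-0.987, -0.158, 0.003], [-0.158, 0.987, 0.006], [-0.004, 0.005, -1.0]]
force: [2.6, 5.1, -5.6]
gripper_width: 11.9
gripper_force: 15.0
```

```bash
python3 -c "
from h import *
s=read_state(); print(s['torque'],s['force'],s['gripper_width'],s['gripper_force'])"
```

```text
[ 1.26738062 -0.83176031 -0.00994191] [ 2.55230302  5.10777595 -5.60781105] 11.859424995088904 14.960702061653137
```

Request:
servo_tool --commands '[{"xyz": [0,0,0],"delta_rot": [0,0,0.02]},{"xyz": [0,0,0],"delta_rot": [0,0,0.02]},{"xyz": [0,0,0],"delta_rot": [0,0,0]}]'

```text
time_s: 8.9
eef_pos: [479.8, 248.7, 31.8]
ee_rot: [[-0.976, -0.219, 0.003], [-0.219, 0.976, 0.006], [-0.004, 0.005, -1.0]]
force: [2.4, 5.4, -6.2]
gripper_width: 12.3
gripper_force: 15.4
```

```bash
python3 -c "
from h import *
s=read_state(); print(s['torque'],s['force'],s['gripper_width'],s['gripper_force'])"
```

```text
[ 1.35783035 -0.78616994 -0.28536283] [ 2.35865809  5.39523751 -6.20135013] 12.263110426489279 15.399068892002106
```

Request:
servo_tool --commands '[{"xyz": [0,0,0],"delta_rot": [0,0,0]},{"xyz": [0,0,0],"delta_rot": [0,0,0]},{"xyz": [0,0,0],"delta_rot": [0,0,0]},{"xyz": [0,0,0.04],"delta_rot": [0,0,0]},{"xyz": [0,0,0.08],"delta_rot": [0,0,0]},{"xyz": [0,0,0.15],"delta_rot": [0,0,0]},{"xyz": [0,0,0.15],"delta_rot": [0,0,0]},{"xyz": [0,-0.15,0.1],"delta_rot": [0,0,0]},{"xyz": [0,-0.19,0],"delta_rot": [0,0,0]},{"xyz": [0,-0.19,0],"delta_rot": [0,0,0]}]' --gripper 36

```text
time_s: 9.9
eef_pos: [478.3, 112.3, 163.3]
ee_rot: [[-0.975, -0.221, 0.003], [-0.221, 0.975, -0.0], [-0.003, -0.001, -1.0]]
force: [0.9, -1.6, -0.1]
gripper_width: 36.2
gripper_force: 0.0
```

Request:
servo_tool --commands '[{"xyz": [0,-0.19,0],"delta_rot": [0,0,0]},{"xyz": [0,-0.19,0],"delta_rot": [0,0,0]},{"xyz": [0,-0.19,0],"delta_rot": [0,0,0]},{"xyz": [0.02,-0.19,0],"delta_rot": [0,0,0]},{"xyz": [0.03,-0.18,0],"delta_rot": [0,0,0]},{"xyz": [0.05,-0.18,0],"delta_rot": [0,0,0]},{"xyz": [0.05,-0.18,0],"delta_rot": [0,0,0]},{"xyz": [0.05,-0.15,0],"delta_rot": [0,0,0]},{"xyz": [0.05,0,0],"delta_rot": [0,0,0]}]' --gripper 60

```text
time_s: 10.8
eef_pos: [539.2, -257.1, 161.2]
ee_rot: [[-0.978, -0.209, -0.002], [-0.209, 0.978, -0.003], [0.002, -0.003, -1.0]]
force: [-0.9, -0.4, -0.2]
gripper_width: 59.9
gripper_force: 0.0
```

```bash
python3 - <<'E'
from h import *
s=read_state(); print(s['eef_pos'],s['ee_rot'].round(3).tolist(),s['qpos'].round())
a=load('scene')
t=grab('top'); d=grab('scene'); im=np.zeros((600,800,3),np.uint8)
q=cv2.resize(t['image'][195:280,105:215],(440,340),interpolation=cv2.INTER_CUBIC); im[:340,:440]=q
q=cv2.resize(d['image'][130:190,340:420],(360,270),interpolation=cv2.INTER_CUBIC); im[:270,440:]=q
q=cv2.resize(d['image'][60:260,120:280],(360*160//200*200//200,360) if 0 else (208,260),interpolation=cv2.INTER_CUBIC); im[340:600,:208]=q
q=cv2.resize(t['image'][150:270,290:450],(346,260),interpolation=cv2.INTER_CUBIC); im[340:600,220:566]=q
save('k5.png',im)
E
```

```text
[ 539.19314533 -257.11527271  161.17831635] [[-0.978, -0.209, -0.002], [-0.209, 0.978, -0.003], [0.002, -0.003, -1.0]] [ 54.  42. -54.  96.  38.  63.  91.]
```

View pics/k5.png

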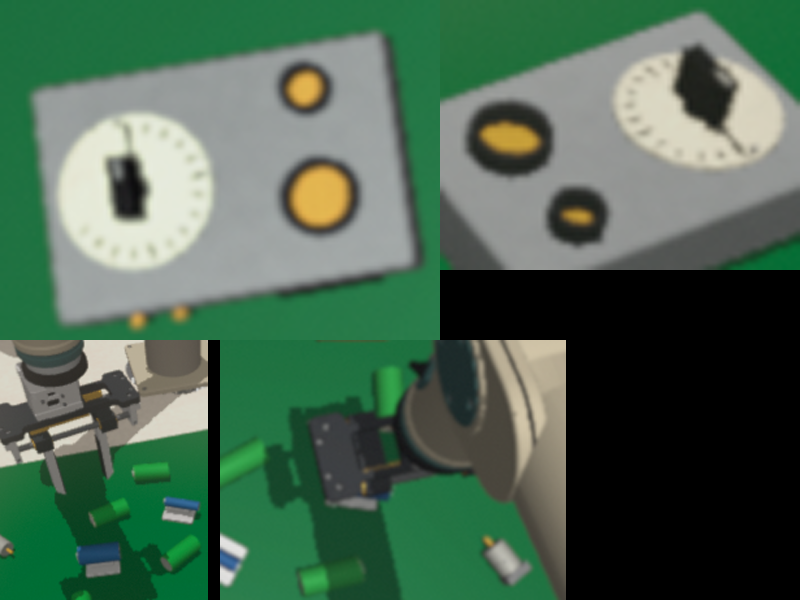

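The pointer now sits at the zero pin: top crop (125,125), scene crop (740,152). The thick cell is still in its saddle at scene-crop (98,555). Next I'll measure the true tip offset from the open fingertips, about (166,175) and (201,166) in scene.

```bash
python3 - <<'E'
from h import *
s=read_state(); p=s['eef_pos']; R=s['ee_rot']; d=load('scene')
for c in(0,20,25,30): print(c,[proj(d,p-R[:,2]*c+R[:,1]*k).round(1).tolist()[0] for k in(-30,0,30)])
u=np.array([np.cos(np.radians(-97.7)),np.sin(np.radians(-97.7)),0]); a=np.radians(35)
z=np.array([0,0,-np.cos(a)])-u*np.sin(a)
G=np.array([544.5,-259.7,32])+8*u
for c in(25,): T=G+(19+c)*z; print('tcp',T.round(1),'pre',(T-100*z).round(1), 'delta',(T-100*z-p).round(1))
save('k6.png',cv2.resize(d['image'][150:200,150:220],(700,500),interpolation=cv2.INTER_CUBIC))
E
```

```text
0 [[174.9, 186.2], [189.7, 180.8], [204.2, 175.4]]
20 [[172.7, 179.0], [187.9, 173.5], [202.7, 168.2]]
25 [[172.2, 177.1], [187.4, 171.7], [202.3, 166.3]]
30 [[171.7, 175.3], [187.0, 169.8], [201.9, 164.4]]
tcp [ 546.8 -242.6   -4. ] pre [ 539.1 -299.5   77.9] delta [ -2.1 -49.6 -84.1]
```

View pics/k6.png

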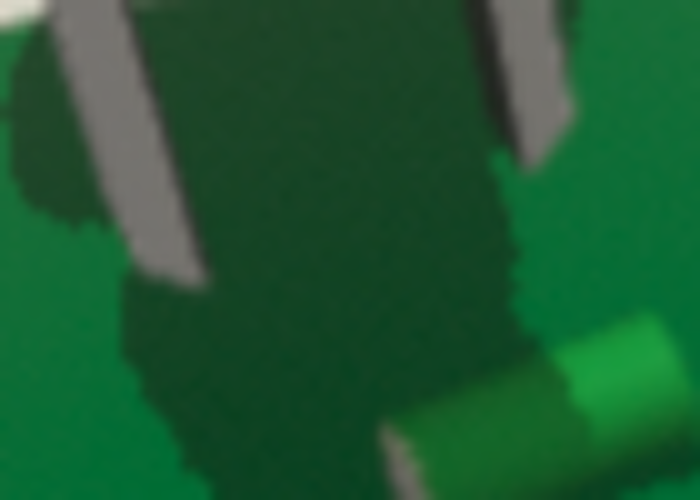

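The tips sit about 25 mm behind the reported TCP, with no lateral offset. I'll yaw and lean for the cell grasp, with the body leaning 35° towards the button end.

Request:
servo_tool --commands '[{"xyz": [0,-0.02,0],"delta_rot": [0,0,-0.088]},{"xyz": [0,-0.02,0],"delta_rot": [0,0,-0.088]},{"xyz": [0,-0.02,0],"delta_rot": [0,0,-0.088]},{"xyz": [0,-0.02,0],"delta_rot": [0,0,-0.088]},{"xyz": [0,-0.02,0],"delta_rot": [0,0,-0.088]},{"xyz": [0,-0.02,0],"delta_rot": [0,0,-0.088]},{"xyz": [0,-0.02,0],"delta_rot": [0,0,-0.088]},{"xyz": [0,-0.02,0],"delta_rot": [0,0,-0.088]},{"xyz": [0,-0.02,0],"delta_rot": [0,0,-0.088]},{"xyz": [0,-0.02,0],"delta_rot": [0,0,-0.088]}]'

```text
time_s: 11.9
eef_pos: [540.0, -297.5, 162.4]
ee_rot: [[-0.395, 0.919, -0.0], [0.919, 0.395, 0.001], [0.001, 0.0, -1.0]]
force: [-1.0, -0.0, -0.3]
gripper_width: 60.0
gripper_force: 0.0
```

Request:
servo_tool --commands '[{"xyz": [0,0,0],"delta_rot": [0,0,-0.088]},{"xyz": [0,0,0],"delta_rot": [0,0,-0.088]},{"xyz": [0,0,0],"delta_rot": [0,0,-0.088]},{"xyz": [0,0,0],"delta_rot": [0,0,-0.076]},{"xyz": [0,0,0],"delta_rot": [0.077,-0.0104,0]},{"xyz": [0,0,0],"delta_rot": [0.077,-0.0104,0]},{"xyz": [0,0,0],"delta_rot": [0.077,-0.0104,0]},{"xyz": [0,0,0],"delta_rot": [0.077,-0.0104,0]},{"xyz": [0,0,0],"delta_rot": [0.077,-0.0104,0]},{"xyz": [0,0,0],"delta_rot": [0,0,0]}]'

```text
time_s: 12.9
eef_pos: [537.1, -303.0, 157.2]
ee_rot: [[0.109, 0.991, 0.076], [0.811, -0.133, 0.57], [0.575, -0.0, -0.818]]
force: [-1.4, -0.6, -0.7]
gripper_width: 60.0
gripper_force: 0.0
```

```bash
cat > tgt.py <<'E'
from h import *
from scipy.spatial.transform import Rotation as Ro
def hd(a): return np.array([np.cos(np.radians(a)),np.sin(np.radians(a)),0])
def rep(T,Rt):
    s=read_state(); p=s['eef_pos']; R=s['ee_rot']
    print('p',p.round(1),'q',s['qpos'].round(),'F',s['force'].round(1),'grip',round(s['gripper_width'],1),round(s['gripper_force'],1))
    print('R',R.round(3).tolist()); print('d/250',((T-p)/250).round(4),'rot/90',(Ro.from_matrix(Rt@R.T).as_rotvec()/(np.pi/2)).round(4))
u=hd(-97.7); a=np.radians(35); up=np.array([0,0,1.])
z=-up*np.cos(a)-u*np.sin(a); y=hd(-7.7); Rp=np.c_[np.cross(y,z),y,z]
G=np.array([544.5,-259.7,32])+8*u; T=G+44*z
E
python3 -c "
from tgt import *
rep(T-90*z,Rp)"
```

```text
p [ 537.1 -303.   157.2] q [ 62.  53. -37.  75.  -2.  76.  26.] F [-1.4 -0.6 -0.7] grip 60.0 0.0
R [[0.109, 0.991, 0.076], [0.811, -0.133, 0.57], [0.575, -0.0, -0.818]]
d/250 [ 0.0113  0.0371 -0.3502] rot/90 [-0.0014 -0.     -0.0008]
```

Request:
servo_tool --commands '[{"xyz": [0.003,0.01,-0.1],"delta_rot": [0,0,0]},{"xyz": [0.003,0.01,-0.1],"delta_rot": [0,0,0]},{"xyz": [0.003,0.01,-0.1],"delta_rot": [0,0,0]},{"xyz": [0.002,0.007,-0.05],"delta_rot": [0,0,0]},{"xyz": [0,0,0],"delta_rot": [0,0,0]}]'

```text
time_s: 13.4
eef_pos: [542.8, -287.4, 74.1]
ee_rot: [[0.098, 0.992, 0.074], [0.813, -0.123, 0.569], [0.574, 0.004, -0.819]]
force: [-0.2, 0.2, -0.5]
gripper_width: 60.2
gripper_force: 0.0
```

Request:
servo_tool --commands '[{"xyz": [0.005,0.037,-0.053],"delta_rot": [0,0,0]},{"xyz": [0.005,0.037,-0.053],"delta_rot": [0,0,0]},{"xyz": [0.005,0.037,-0.053],"delta_rot": [0,0,0]},{"xyz": [0.005,0.037,-0.053],"delta_rot": [0,0,0]},{"xyz": [0.003,0.025,-0.035],"delta_rot": [0,0,0]},{"xyz": [0,0,0],"delta_rot": [0,0,0]}]'

```text
time_s: 14.0
eef_pos: [549.1, -245.2, 13.0]
ee_rot: [[0.098, 0.992, 0.075], [0.813, -0.124, 0.569], [0.574, 0.005, -0.819]]
force: [0.5, 0.7, -0.8]
gripper_width: 59.9
gripper_force: 0.0
```

```bash
python3 -c "
from tgt import *
rep(T,Rp)"
```

```text
p [ 549.1 -245.2   13. ] q [ 59.  61. -36.  84.   0.  58.  28.] F [ 0.5  0.7 -0.8] grip 59.9 0.0
R [[0.098, 0.992, 0.075], [0.813, -0.124, 0.569], [0.574, 0.005, -0.819]]
d/250 [-0.009   0.0102 -0.0681] rot/90 [ 0.0005  0.0034 -0.0065]
```

Request:
servo_tool --commands '[{"xyz": [-0.004,0.004,-0.024],"delta_rot": [0,0.001,-0.002]},{"xyz": [-0.003,0.003,-0.024],"delta_rot": [0,0.001,-0.002]},{"xyz": [-0.002,0.003,-0.02],"delta_rot": [0,0.001,-0.002]},{"xyz": [0,0,0],"delta_rot": [0,0,0]},{"xyz": [0,0,0],"delta_rot": [0,0,0]}]'

```text
time_s: 14.5
eef_pos: [546.7, -244.3, -4.7]
ee_rot: [[0.111, 0.991, 0.078], [0.812, -0.136, 0.567], [0.573, 0.001, -0.82]]
force: [-0.5, -0.8, -0.2]
gripper_width: 59.7
gripper_force: 0.0
```

```bash
python3 -c "
from tgt import *
rep(T,Rp)"
```

```text
p [ 546.7 -244.3   -4.7] q [ 59.  62. -35.  85.   0.  56.  28.] F [-0.5 -0.8 -0.2] grip 59.7 0.0
R [[0.111, 0.991, 0.078], [0.812, -0.136, 0.567], [0.573, 0.001, -0.82]]
d/250 [0.0006 0.0069 0.0027] rot/90 [0.0007 0.0004 0.0011]
```

Everything is free of contact. Closing on the cell.

Request:
servo_tool --commands '[{"xyz": [0,0,0],"delta_rot": [0,0,0]},{"xyz": [0,0,0],"delta_rot": [0,0,0]},{"xyz": [0,0,0],"delta_rot": [0,0,0]},{"xyz": [0,0,0],"delta_rot": [0,0,0]},{"xyz": [0,0,0],"delta_rot": [0,0,0]},{"xyz": [0,0,0],"delta_rot": [0,0,0]}]' --gripper 10 --squeeze 25

```text
time_s: 15.1
eef_pos: [547.5, -244.6, -4.4]
ee_rot: [[0.11, 0.991, 0.08], [0.813, -0.136, 0.567], [0.572, 0.002, -0.82]]
force: [2.4, -0.9, 0.3]
gripper_width: 30.9
gripper_force: 25.0
```

```bash
python3 -c "
from tgt import *
rep(T,Rp)"
```

```text
p [ 547.5 -244.6   -4.4] q [ 59.  62. -35.  85.   0.  56.  28.] F [ 2.4 -0.9  0.3] grip 30.9 25.0
R [[0.11, 0.991, 0.08], [0.813, -0.136, 0.567], [0.572, 0.002, -0.82]]
d/250 [-0.0027  0.0079  0.0014] rot/90 [0.0012 0.0013 0.0013]
```

Request:
servo_tool --commands '[{"xyz": [0,0,0.02],"delta_rot": [0,0,0]},{"xyz": [0,0,0.04],"delta_rot": [0,0,0]},{"xyz": [0,0,0.06],"delta_rot": [0,0,0]},{"xyz": [0,0,0.1],"delta_rot": [0,0,0]},{"xyz": [0,0,0.12],"delta_rot": [0,0,0]},{"xyz": [0,0,0.12],"delta_rot": [0,0,0]},{"xyz": [0,0,0.12],"delta_rot": [0,0,0]},{"xyz": [0,0,0.1],"delta_rot": [0,0,0]},{"xyz": [0,0,0.06],"delta_rot": [0,0,0]},{"xyz": [0,0,0],"delta_rot": [0,0,0]}]'

```text
time_s: 16.1
eef_pos: [547.8, -244.6, 183.0]
ee_rot: [[0.108, 0.991, 0.081], [0.814, -0.135, 0.565], [0.571, 0.005, -0.821]]
force: [0.0, 0.2, -1.9]
gripper_width: 31.4
gripper_force: 25.0
```

Request:
servo_tool --commands '[{"xyz": [-0.01,0.12,0],"delta_rot": [-0.06,0.008,0]},{"xyz": [-0.01,0.12,0],"delta_rot": [-0.06,0.008,0]},{"xyz": [-0.01,0.12,0],"delta_rot": [-0.06,0.008,0]},{"xyz": [-0.01,0.12,0],"delta_rot": [-0.06,0.008,0]},{"xyz": [-0.01,0.12,0],"delta_rot": [-0.06,0.008,0]},{"xyz": [-0.01,0.12,0],"delta_rot": [-0.06,0.008,0]},{"xyz": [-0.01,0.12,0],"delta_rot": [-0.06,0.008,0]},{"xyz": [-0.01,0.12,0],"delta_rot": [-0.06,0.008,0]},{"xyz": [-0.01,0.12,0],"delta_rot": [-0.06,0.008,0]}]'

```text
time_s: 17.0
eef_pos: [523.4, 26.6, 180.1]
ee_rot: [[0.13, 0.991, -0.03], [0.96, -0.134, -0.246], [-0.248, 0.003, -0.969]]
force: [0.6, 0.5, -1.3]
gripper_width: 31.0
gripper_force: 25.0
```

```bash
python3 -c "
from tgt import *
rep(T,Rp)"
```

```text
p [523.4  26.6 180.1] q [ -3.  29. -19. 103.  26.  59. -44.] F [ 0.6  0.5 -1.3] grip 31.0 25.0
R [[0.13, 0.991, -0.03], [0.96, -0.134, -0.246], [-0.248, 0.003, -0.969]]
d/250 [ 0.0938 -1.0769 -0.7367] rot/90 [ 0.5438 -0.0714  0.0007]
```

```bash
cat > fin.py <<'E'
from tgt import *
Rg=np.array([[.109,.991,.0805],[.8135,-.1355,.566],[.5715,.0035,-.8205]]); Rg=np.linalg.qr(Rg)[0]*np.sign(np.diag(np.linalg.qr(Rg)[1]))
pg=np.array([547.5,-244.6,-4.4]); ug=np.cross(Rg[:,1],up); ug/=np.linalg.norm(ug)
o=Rg.T@(np.array([544.5,-259.7,32])-pg); o[1]=0
def final(ring,h,head):
    q1=Ro.from_rotvec(np.cross(ug,up)*np.pi/2)
    cur=np.degrees(np.arctan2(ug[1],ug[0])); Q=Ro.from_rotvec([0,0,np.radians(head-cur)])*q1
    Rf=Q.as_matrix()@Rg; return np.array([*ring,45+35+h])-Rf@o,Rf
def cellpose():
    s=read_state(); R=s['ee_rot']; ax=R@Rg.T@ug; print('cell c',(s['eef_pos']+R@o).round(2),'axis',ax.round(4),'tilt',np.arccos(ax[2]).round(4))
E
python3 - <<'E'
from fin import *
for n,(x,y,w,h) in(('top',(168,225,34,36)),('scene',(342,148,28,26))):
    d=load(n); im=d['image'][y:y+h,x:x+w]; big=cv2.resize(im,None,fx=4,fy=4,interpolation=cv2.INTER_CUBIC)
    hsv=cv2.cvtColor(big,cv2.COLOR_RGB2HSV); m=cv2.inRange(hsv,(0,0,0),(179,255,90))|cv2.inRange(hsv,(10,120,0),(35,255,255))
    c=max(cv2.findContours(m,0,1)[0],key=cv2.contourArea)[:,0]/4.-.375+[x,y]
    for z in(45,59):
        X=px2plane(d,c,z)[:,:2].astype(np.float32); e=cv2.fitEllipse(cv2.convexHull(X)); print(n,z,[np.round(v,1) for v in e])
print(o.round(2))
T1,R1=final((474.7,138.5),70,-110); print(T1.round(1),R1.round(3).tolist()); rep(T1,R1); cellpose()
E
```

```text
top 45 [array([474.8, 139.5]), array([43.8, 44.5]), np.float64(171.9)]
top 59 [array([473.8, 136.6]), array([43.3, 43.9]), np.float64(168.8)]
scene 45 [array([467.5, 141.9]), array([46.1, 57.9]), np.float64(60.9)]
scene 59 [array([480.5, 134.4]), array([45.1, 56.8]), np.float64(60.9)]
[  8.19   0.   -38.66]
[462.4 104.2 134.6] [[0.193, 0.941, -0.278], [0.538, -0.339, -0.772], [-0.821, -0.0, -0.571]]
p [523.4  26.6 180.1] q [ -3.  29. -19. 103.  26.  59. -44.] F [ 0.6  0.5 -1.3] grip 31.0 25.0
R [[0.13, 0.991, -0.03], [0.96, -0.134, -0.246], [-0.248, 0.003, -0.969]]
d/250 [-0.244   0.3106 -0.182 ] rot/90 [-0.4406  0.1098 -0.1296]
cell c [525.59  43.98 215.55] axis [-0.0897 -0.6471  0.7571] tilt 0.7119
```

Request:
servo_tool --commands '[{"xyz": [-0.03,0.039,-0.01],"delta_rot": [-0.055,0.0137,-0.0162]},{"xyz": [-0.03,0.039,-0.01],"delta_rot": [-0.055,0.0137,-0.0162]},{"xyz": [-0.03,0.039,-0.01],"delta_rot": [-0.055,0.0137,-0.0162]},{"xyz": [-0.03,0.039,-0.01],"delta_rot": [-0.055,0.0137,-0.0162]},{"xyz": [-0.03,0.039,-0.01],"delta_rot": [-0.055,0.0137,-0.0162]},{"xyz": [-0.03,0.039,-0.01],"delta_rot": [-0.055,0.0137,-0.0162]},{"xyz": [-0.03,0.039,-0.01],"delta_rot": [-0.055,0.0137,-0.0162]},{"xyz": [-0.03,0.038,-0.01],"delta_rot": [-0.055,0.0137,-0.0162]},{"xyz": [0,0,0],"delta_rot": [0,0,0]}]'

```text
time_s: 17.9
eef_pos: [461.7, 106.2, 155.4]
ee_rot: [[0.185, 0.942, -0.278], [0.542, -0.334, -0.771], [-0.82, -0.008, -0.572]]
force: [0.1, 0.8, -1.4]
gripper_width: 31.3
gripper_force: 25.0
```

```bash
python3 - <<'E'
from fin import *
T1,R1=final((474.7,138.5),70,-110); rep(T1,R1); cellpose()
E
```

```text
p [461.7 106.2 155.4] q [-34.  54.  -9.  83.  30.  96. -73.] F [ 0.1  0.8 -1.4] grip 31.3 25.0
R [[0.185, 0.942, -0.278], [0.542, -0.334, -0.771], [-0.82, -0.008, -0.572]]
d/250 [ 0.0027 -0.008  -0.0832] rot/90 [-0.0023 -0.0044 -0.003 ]
cell c [473.98 140.49 170.83] axis [ 0.007  -0.0036  1.    ] tilt 0.0078
```

Request:
servo_tool --commands '[{"xyz": [0.003,-0.008,-0.06],"delta_rot": [-0.0023,-0.0044,-0.003]},{"xyz": [0,0,-0.08],"delta_rot": [0,0,0]},{"xyz": [0,0,-0.08],"delta_rot": [0,0,0]},{"xyz": [0,0,-0.043],"delta_rot": [0,0,0]},{"xyz": [0,0,0],"delta_rot": [0,0,0]},{"xyz": [0,0,0],"delta_rot": [0,0,0]}]'

```text
time_s: 18.5
eef_pos: [465.0, 101.2, 94.8]
ee_rot: [[0.203, 0.939, -0.277], [0.538, -0.344, -0.77], [-0.818, 0.008, -0.575]]
force: [0.8, 0.0, -1.4]
gripper_width: 31.5
gripper_force: 25.0
```

```bash
python3 - <<'E'
from fin import *
T1,R1=final((474.7,138.5),25,-110); rep(T1,R1); cellpose()
im=np.zeros((600,800,3),np.uint8)
for i,(n,(x,y,w,h)) in enumerate((('top',(155,215,60,60)),('scene',(325,120,60,60)))):
    d=grab(n); a=cv2.cvtColor(d['image'],cv2.COLOR_RGB2HSV); m=cv2.inRange(a,(100,90,30),(125,255,255)); mm=0*m; mm[y:y+h,x:x+w]=m[y:y+h,x:x+w]
    c=max(cv2.findContours(mm,0,1)[0],key=cv2.contourArea); print(n,cv2.boundingRect(c),cv2.minAreaRect(c))
    q=cv2.resize(d['image'][y:y+h,x:x+w],(400,400),interpolation=cv2.INTER_CUBIC); f=400/60
    for zz,r in((59,23),(105-35,16),(105+32,16),(59,17.25)):
        th=np.linspace(0,2*np.pi,40); u=(proj(d,np.c_[474.7+r*np.cos(th),138.5+r*np.sin(th),0*th+zz])+.5-[x,y])*f
        cv2.polylines(q,[u.astype(np.int32)],True,(255,0,0) if zz==59 else (255,255,0),1)
    im[:400,400*i:400*i+400]=q
save('k7.png',im[:400])
E
```

```text
p [465.  101.2  94.8] q [-34.  58.  -8.  83.  30.  91. -76.] F [ 0.8  0.  -1.4] grip 31.5 25.0
R [[0.203, 0.939, -0.277], [0.538, -0.344, -0.77], [-0.818, 0.008, -0.575]]
d/250 [-0.0106  0.0122 -0.0207] rot/90 [-0.0009  0.0055  0.0034]
cell c [477.41 135.37 110.33] axis [-0.0086 -0.0015  1.    ] tilt 0.0087
top (182, 236, 9, 12) ((186.58395385742188, 242.3941650390625), (5.467888355255127, 11.790135383605957), 19.98310661315918)
scene (350, 145, 13, 13) ((356.3692321777344, 151.54617309570312), (12.279437065124512, 11.65926456451416), 7.125016689300537)
```

View pics/k7.png

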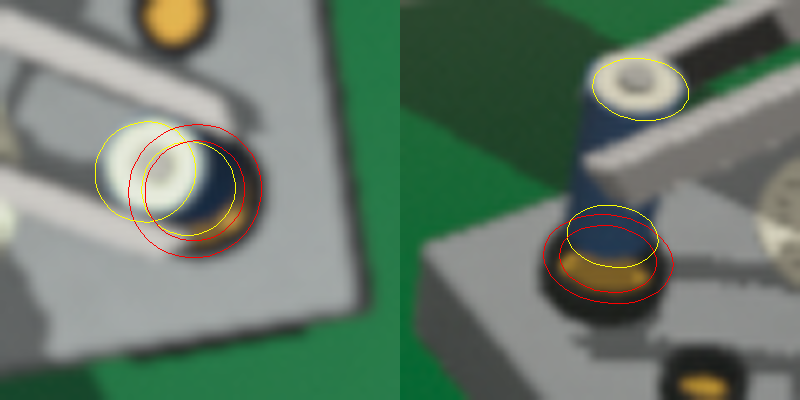

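The picture shows the cell upright with its button up, its cap at top crop (157,172) and scene crop (640,78), and hovering over the wide ring. The measured pose is about 3–4 mm off in y, so I'll correct it and measure the cap centre numerically.

Request:
servo_tool --commands '[{"xyz": [-0.006,0.006,-0.02],"delta_rot": [-0.001,0.003,0.002]},{"xyz": [-0.005,0.006,-0.02],"delta_rot": [0,0.0025,0.0014]},{"xyz": [0,0,0],"delta_rot": [0,0,0]},{"xyz": [0,0,0],"delta_rot": [0,0,0]},{"xyz": [0,0,0],"delta_rot": [0,0,0]}]'

```text
time_s: 19.1
eef_pos: [462.3, 104.5, 84.7]
ee_rot: [[0.193, 0.941, -0.277], [0.538, -0.338, -0.772], [-0.821, 0.0, -0.571]]
force: [-0.7, -0.3, -0.4]
gripper_width: 31.2
gripper_force: 25.0
```

```bash
cat > meas.py <<'E'
from fin import *
def meas():
    s=read_state(); R=s['ee_rot']; cz=(s['eef_pos']+R@o)
    T1,R1=final((474.7,138.5),cz[2]-80,-110); rep(T1,R1); cellpose()
    for n,(x,y,w,h) in(('top',(160,225,40,35)),('scene',(345,115,40,35))):
        d=grab(n); u0=proj(d,cz+[0,0,32])[0]
        b=cv2.resize(d['image'][y:y+h,x:x+w],None,fx=6,fy=6,interpolation=cv2.INTER_CUBIC)
        hv=cv2.cvtColor(b,cv2.COLOR_RGB2HSV); m=cv2.inRange(hv,(0,0,170 if n=='top' else 150),(179,60,255))
        u=(u0+.5-[x,y])*6
        best=None
        m=cv2.morphologyEx(m,cv2.MORPH_OPEN,np.ones((13,13),np.uint8))
        for c in cv2.findContours(m,0,1)[0]:
            if cv2.contourArea(c)<300: continue
            e=cv2.fitEllipse(cv2.convexHull(c)); v=np.array(e[0])/6-.5+[x,y]
            print(n,'cap',v.round(2),np.round(e[1],1)/6,'pred',u0.round(2),'plane',px2plane(d,v,cz[2]+32).round(1))
meas() if __name__=='__main__' else 0
E
python3 meas.py
```

```text
p [462.3 104.5  84.7] q [-34.  59.  -8.  83.  30.  91. -76.] F [-0.7 -0.3 -0.4] grip 31.2 25.0
R [[0.193, 0.941, -0.277], [0.538, -0.338, -0.772], [-0.821, 0.0, -0.571]]
d/250 [ 0.0005 -0.001  -0.    ] rot/90 [ 0.      0.0001 -0.0004]
cell c [474.56 138.76 100.06] axis [-1.e-04  1.e-04  1.e+00] tilt 0.0001
top cap [168.36 249.39] [ 6.56666667 28.68333333] pred [176.69 240.53] plane [[455.5 155.8 132.1]]
top cap [176.7  240.61] [14.18333333 14.33333333] pred [176.69 240.53] plane [[474.4 138.7 132.1]]
top cap [174.42 228.94] [ 6.45 28.85] pred [176.69 240.53] plane [[499.3 144.6 132.1]]
scene cap [371.66 139.35] [ 3.93333333 44.65      ] pred [360.37 134.52] plane [[496.7 156.4 132.1]]
scene cap [360.51 133.75] [10.1        13.81666667] pred [360.37 134.52] plane [[472.2 140.1 132.1]]
scene cap [370.78 125.67] [2.76666667 6.48333333] pred [360.37 134.52] plane [[452.6 173.7 132.1]]
scene cap [381.62 120.69] [3.61666667 9.38333333] pred [360.37 134.52] plane [[443.  205.1 132.1]]
```

Request:
servo_tool --commands '[{"xyz": [0,-0.001,-0.012],"delta_rot": [0,0,0]},{"xyz": [0,0,-0.012],"delta_rot": [0,0,0]},{"xyz": [0,0,-0.008],"delta_rot": [0,0,0]},{"xyz": [0,0,-0.008],"delta_rot": [0,0,0]},{"xyz": [0,0,0],"delta_rot": [0,0,0]}]'

```text
time_s: 19.7
eef_pos: [462.0, 104.2, 74.3]
ee_rot: [[0.193, 0.941, -0.278], [0.538, -0.338, -0.772], [-0.821, -0.0, -0.571]]
force: [-0.3, 0.6, -1.0]
gripper_width: 31.4
gripper_force: 25.0
```

```bash
python3 meas.py | grep -v 'R \['
```

```text
p [462.  104.2  74.3] q [-34.  60.  -8.  83.  30.  90. -77.] F [-0.3  0.6 -1. ] grip 31.4 25.0
d/250 [ 0.0013  0.0004 -0.0001] rot/90 [ 0.0001 -0.0003 -0.0003]
cell c [474.36 138.41  89.69] axis [5.e-04 2.e-04 1.e+00] tilt 0.0006
top cap [169.85 249.58] [ 7.56666667 26.46666667] pred [177.89 241.03] plane [[455.8 155.  121.7]]
top cap [177.91 241.06] [14.08333333 14.21666667] pred [177.89 241.03] plane [[474.3 138.4 121.7]]
top cap [173.8  228.44] [ 5.55 34.6 ] pred [177.89 241.03] plane [[501.5 148.4 121.7]]
scene cap [371.09 142.66] [ 4.53333333 37.73333333] pred [359.51 138.03] plane [[496.1 157.2 121.7]]
scene cap [359.6  137.14] [10.35       13.26666667] pred [359.51 138.03] plane [[471.6 139.8 121.7]]
scene cap [368.62 129.73] [2.76666667 6.3       ] pred [359.51 138.03] plane [[453.3 169.9 121.7]]
scene cap [380.46 124.49] [ 3.43333333 11.61666667] pred [359.51 138.03] plane [[443.6 204.  121.7]]
```

Request:
servo_tool --commands '[{"xyz": [0,0,-0.008],"delta_rot": [0,0,0]},{"xyz": [0,0,-0.008],"delta_rot": [0,0,0]},{"xyz": [0,0,0],"delta_rot": [0,0,0]}]'

```text
time_s: 20.1
eef_pos: [462.0, 104.2, 70.4]
ee_rot: [[0.193, 0.941, -0.278], [0.538, -0.338, -0.772], [-0.821, -0.0, -0.571]]
force: [0.8, 0.4, -0.9]
gripper_width: 31.8
gripper_force: 25.0
```

Request:
servo_tool --commands '[{"xyz": [0,0,-0.006],"delta_rot": [0,0,0]},{"xyz": [0,0,-0.006],"delta_rot": [0,0,0]},{"xyz": [0,0,0],"delta_rot": [0,0,0]}]'

```text
time_s: 20.4
eef_pos: [462.1, 104.2, 67.4]
ee_rot: [[0.193, 0.941, -0.278], [0.538, -0.338, -0.772], [-0.821, -0.0, -0.571]]
force: [0.9, -0.4, -0.3]
gripper_width: 31.4
gripper_force: 25.0
```

Request:
servo_tool --commands '[{"xyz": [0,0,-0.006],"delta_rot": [0,0,0]},{"xyz": [0,0,0],"delta_rot": [0,0,0]}]'

```text
time_s: 20.6
eef_pos: [462.1, 104.2, 66.0]
ee_rot: [[0.193, 0.941, -0.278], [0.538, -0.338, -0.772], [-0.821, -0.0, -0.571]]
force: [0.3, -0.6, -1.1]
gripper_width: 31.4
gripper_force: 25.0
```

Request:
servo_tool --commands '[{"xyz": [0,0,-0.004],"delta_rot": [0,0,0]},{"xyz": [0,0,-0.002],"delta_rot": [0,0,0]},{"xyz": [0,0,0],"delta_rot": [0,0,0]}]'

```text
time_s: 20.9
eef_pos: [462.1, 104.1, 65.5]
ee_rot: [[0.193, 0.941, -0.278], [0.537, -0.338, -0.773], [-0.821, 0.0, -0.571]]
force: [-0.0, 1.2, 4.6]
gripper_width: 31.4
gripper_force: 25.0
```

Request:
servo_tool --commands '[{"xyz": [0,0,-0.004],"delta_rot": [0,0,0]},{"xyz": [0,0,0],"delta_rot": [0,0,0]}]'

```text
time_s: 21.1
eef_pos: [462.1, 104.0, 65.5]
ee_rot: [[0.193, 0.941, -0.278], [0.536, -0.338, -0.774], [-0.822, 0.001, -0.57]]
force: [-0.7, 3.1, 8.4]
gripper_width: 31.4
gripper_force: 25.0
```

```bash
python3 meas.py | grep -v 'R \['
```

```text
p [462.1 104.   65.5] q [-34.  61.  -8.  83.  30.  90. -77.] F [-0.7  3.1  8.4] grip 31.4 25.0
d/250 [ 0.001   0.0008 -0.0003] rot/90 [ 0.0015 -0.0001 -0.0002]
cell c [474.43 138.33  80.8 ] axis [1.0e-04 2.3e-03 1.0e+00] tilt 0.0023
top cap [169.55 249.78] [ 6.58333333 29.73333333] pred [178.81 241.33] plane [[455.9 157.8 112.8]]
top cap [178.73 241.42] [14.01666667 14.18333333] pred [178.81 241.33] plane [[474.2 138.5 112.8]]
top cap [173.85 228.49] [ 5.51666667 36.15      ] pred [178.81 241.33] plane [[502.4 150.3 112.8]]
scene cap [373.29 144.18] [ 5.26666667 28.3       ] pred [358.92 141.04] plane [[493.3 165.4 112.8]]
scene cap [358.9  140.19] [10.11666667 13.31666667] pred [358.92 141.04] plane [[471.7 139.4 112.8]]
scene cap [372.07 131.05] [3.05 7.35] pred [358.92 141.04] plane [[450.5 181.4 112.8]]
scene cap [381.3  127.04] [3.2  9.65] pred [358.92 141.04] plane [[443.2 208.1 112.8]]
```

Request:
servo_tool --commands '[{"xyz": [0,0,0.004],"delta_rot": [0,0,0]},{"xyz": [0,0,0],"delta_rot": [0,0,0]},{"xyz": [0,0,0],"delta_rot": [0,0,0]}]'

```text
time_s: 21.5
eef_pos: [462.2, 104.1, 65.5]
ee_rot: [[0.193, 0.941, -0.278], [0.537, -0.338, -0.773], [-0.821, 0.0, -0.571]]
force: [-0.4, 1.2, 7.4]
gripper_width: 31.3
gripper_force: 25.0
```

Request:
servo_tool --commands '[{"xyz": [0,0,0],"delta_rot": [0,0,0]},{"xyz": [0,0,0],"delta_rot": [0,0,0]},{"xyz": [0,0,0],"delta_rot": [0,0,0]},{"xyz": [0,0,0],"delta_rot": [0,0,0]}]' --gripper 50

```text
time_s: 21.9
eef_pos: [462.2, 104.2, 64.3]
ee_rot: [[0.193, 0.941, -0.278], [0.538, -0.338, -0.772], [-0.821, -0.0, -0.572]]
force: [-0.2, 0.1, 0.8]
gripper_width: 49.9
gripper_force: 0.0
```

```bash
python3 meas.py | grep -v 'R \['|grep -E 'p |14\.|13\.|10\.'
```

```text
p [462.2 104.2  64.3] q [-34.  61.  -8.  83.  30.  90. -77.] F [-0.2  0.1  0.8] grip 49.9 0.0
top cap [168.55 253.97] [ 6.86666667 30.        ] pred [178.88 241.35] plane [[446.9 159.8 111.7]]
top cap [178.55 241.58] [14.11666667 14.4       ] pred [178.88 241.35] plane [[474.  139.1 111.7]]
top cap [181.56 227.26] [ 5.43333333 20.78333333] pred [178.88 241.35] plane [[505.4 133.8 111.7]]
scene cap [375.34 146.28] [ 5.31666667 21.85      ] pred [358.89 141.43] plane [[500.  167.7 111.7]]
scene cap [358.4  139.77] [11.06666667 13.16666667] pred [358.89 141.43] plane [[468.9 139.6 111.7]]
scene cap [370.84 129.15] [2.91666667 7.36666667] pred [358.89 141.43] plane [[442.1 182.2 111.7]]
scene cap [380.59 124.83] [ 3.5        10.28333333] pred [358.89 141.43] plane [[434.  210.8 111.7]]
```

Released and the cell stayed put. Now I'll retract along the tool axis.

Request:
servo_tool --commands '[{"xyz": [0.011,0.031,0.023],"delta_rot": [0,0,0]},{"xyz": [0.022,0.062,0.046],"delta_rot": [0,0,0]},{"xyz": [0.033,0.093,0.069],"delta_rot": [0,0,0]},{"xyz": [0.033,0.093,0.069],"delta_rot": [0,0,0]},{"xyz": [0.033,0.093,0.069],"delta_rot": [0,0,0]},{"xyz": [0.033,0.093,0.069],"delta_rot": [0,0,0]},{"xyz": [0,0,0.1],"delta_rot": [0,0,0]},{"xyz": [0,0,0.1],"delta_rot": [0,0,0]},{"xyz": [0,0,0],"delta_rot": [0,0,0]},{"xyz": [0,0,0],"delta_rot": [0,0,0]}]'

```text
time_s: 23.0
eef_pos: [503.5, 220.4, 201.6]
ee_rot: [[0.194, 0.941, -0.277], [0.538, -0.338, -0.772], [-0.82, 0.001, -0.572]]
force: [0.5, -0.0, -0.7]
gripper_width: 50.0
gripper_force: 0.0
```

```bash
python3 - <<'E'
from h import *
s=read_state(); print(s['eef_pos'],s['force'],s['qvel'].round(1))
for n,(x,y,w,h) in(('top',(160,225,40,35)),('scene',(345,115,40,50))):
    d=grab(n); b=cv2.resize(d['image'][y:y+h,x:x+w],None,fx=6,fy=6,interpolation=cv2.INTER_CUBIC)
    hv=cv2.cvtColor(b,cv2.COLOR_RGB2HSV); m=cv2.morphologyEx(cv2.inRange(hv,(0,0,170),(179,60,255)),cv2.MORPH_OPEN,np.ones((13,13),np.uint8))
    for c in cv2.findContours(m,0,1)[0]:
        e=cv2.fitEllipse(cv2.convexHull(c)) if len(c)>5 else None
        if e: v=np.array(e[0])/6-.5+[x,y]; print(n,v.round(2),np.array(e[1])/6,px2plane(d,v,112).round(1))
    if n=='top':
        g=cv2.cvtColor(d['image'],cv2.COLOR_RGB2GRAY)[222:262,118:158]; m=(g<80).astype(np.uint8)
        for c in cv2.findContours(m,0,1)[0]:
            if cv2.contourArea(c)>20: print('knob',px2plane(d,c[:,0]+[118,222],78)[:,:2].mean(0),cv2.minAreaRect(px2plane(d,c[:,0]+[118,222],78)[:,:2].astype(np.float32)))
E
```

```text
[503.49962034 220.41059188 201.61343871] [ 0.51293916 -0.02927395 -0.70008621] [ 0.5  1.7 -0.6  1.2 -0.  -0.4 -0.2]
top [178.52 241.6 ] [14.15386836 14.48600133] [[473.9 139.1 112. ]]
knob [475.56087553 241.205386  ] ((475.85687255859375, 241.8951873779297), (29.7940731048584, 15.940878868103027), 3.0150630474090576)
scene [386.42 152.62] [16.19416682 19.33709335] [[526.4 182.4 112. ]]
scene [360.79 142.  ] [5.41540019 8.54920769] [[477.8 141.6 112. ]]
scene [356.21 139.85] [6.10243225 8.41058095] [[468.1 134.4 112. ]]
```

```bash
python3 - <<'E'
from h import *
d=grab('top'); A=cv2.cvtColor(cv2.imread('pics/k5.png'),cv2.COLOR_BGR2GRAY)[:340,:440]
B=cv2.cvtColor(cv2.resize(d['image'][195:280,105:215],(440,340),interpolation=cv2.INTER_CUBIC),cv2.COLOR_RGB2GRAY)
for g in(A,B):
    r=g[110:270,60:212]
    for th in(60,80):
        cs=[c for c in cv2.findContours((r<th).astype(np.uint8),0,1)[0] if cv2.contourArea(c)>150]
        print(th,[(np.round(cv2.minAreaRect(c)[0],1),np.round(cv2.minAreaRect(c)[1],1),round(cv2.minAreaRect(c)[2],1)) for c in cs])
print('diff',np.abs(A.astype(int)-B)[110:270,60:212].mean(), B[110:270:16,60:212:15])
E
```

```text
60 [(array([69., 77.]), array([56., 28.]), 90.0)]
80 [(array([68.5, 77. ]), array([58., 31.]), 90.0)]
60 [(array([69. , 77.5]), array([55., 28.]), 90.0)]
80 [(array([68.5, 77. ]), array([58., 31.]), 90.0)]
diff 9.521011513157895 [[146 156 153 154 159 170 166 156 154 154 154]
 [ 95  95 125 227 199 230 219 222 202 153 153]
 [150 139 146 147 203 226 231 228 208 212 157]
 [161 228 230 170 123 118 231 231 230 213 170]
 [194 228 228 203 107  37 229 231 231 198 188]
 [207 229 230 225  28  15 179 231 231 217 208]
 [141 230 230 230  34  19 226 231 231 228 199]
 [107 185 229 231 199 185 226 231 228 229 164]
 [ 97 133 206 224 231 230 228 225 230 193 161]
 [ 96  97 130 222 225 208 209 229 176 163 164]]
```

The knob looks the same as when it was reset against the stop, so I'm handing in.

```bash
python3 -c "
from h import *
print(order.finish_job())"
```

```text
the job is handed in; nothing more can be done
None
```

The knob was turned back to its zero stop, the thick cell was stood button end up in the wide ring, held until it touched the floor and then released, and the job was handed in at about 23 s; no pass or fail result came back.

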